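Find the hidden push catch and spring the store box open

TASK

The cereal dispenser is empty, so open the wooden store box that holds the refills: one of the five identical white tiles let into its flat top panel is a hidden push catch, so feel across the tiles with the fingertips, pressing one after another until one gives, and press that one right in so that the lid springs open by itself. Then draw back and leave the lid standing open. Do not push or pry at the lid, and leave the bowl, jar, tea infuser and spatula where they stand.

Things in the scene. Friction and masses are not known exactly. Their poses are not given: they have to be found in the camera images.
- box: Brown wooden store box screwed to the shelf, 260 mm (its x) by 330 mm (its y) by 100 mm high; origin at the centre of its underside, z up, its -x side towards the robot (turned by up to 0.3 rad). The near part of its top (box x from -130 to -10 mm) is a fixed flat panel 100 mm above the shelf; the far part (x from -10 to 130 mm) is the lid, its top level with the panel.
- row (a point): Centre of the row of five square wells in the panel, level with its surface; axes as the box's. Wells 50 by 50 mm, centred at y = -124, -62, 0, 62, 124 mm from here (x = 0), 12 mm of wood between. In each a white tile, 48 mm square, its face 2 mm below the panel. Four tiles are solid and fixed; the fifth, in any well and alike to the eye, is the push catch.
- catch (a joint): How far the catch tile is pushed in: 0 at rest, 0.007 m fully in. It moves straight down, against a spring (about 1 N to start, about 4 N fully in), frees the lid at about 4 to 5 mm, and comes back when let go.
- lid: The lid: a brown board 139 mm (x) by 330 mm (y) by 10 mm thick, no handle; origin on its hinge line, mid-way along its far lower edge (90 mm up), the board running 139 mm along its own -x. Shut, its z axis is upright and the catch holds it; once the catch is pushed in, a weak spring swings its near edge up and over by 1.3 rad in 1 to 2 s, and it stays up by itself.
- bowl: Blue ceramic bowl, 130 mm across, 60 mm high, loose, to one side of the box; origin at the centre of its underside. A bystander.
- jar: Empty open glass jar, 74 mm across, 100 mm high, loose, on the other side of the box; origin at the centre of its underside. A bystander.
- infuser: Stainless steel tea infuser, 48 mm across, 64 mm high with its knob, standing loose between the robot and the box; origin at the centre of its underside. A bystander.
- spatula: Wooden spatula 200 mm long, lying loose between the robot and the box, along its own x; origin on its underside. A bystander.

How it is judged:
On the way:
1. the hidden catch is found and pushed in (value of joint catch above 0.003 m), for 0.02 s.
At the end, for the whole second after the job is handed in: The lid stands open by more than 1.1 rad and at rest, the catch tile has come back (less than 2 mm in), and bowl, jar, infuser and spatula are within 25 mm of where they were (angle between lid's own z axis and vertical above 1.1 rad and angular speed of lid below 0.1 rad/s and value of joint catch below 0.002 m and distance of each of bowl, jar, infuser, spatula from where it was at the start of the episode below 0.025 m); the robot touches nothing.
It fails at once if the lid is pushed or pried by the robot (more than 10 N) (contact force between any of the fingers, the arm and lid above 10 N).
It fails at once if a bystander is lifted, carried or knocked away (moved more than 25 mm) or tipped over (distance of any of bowl, jar, infuser, spatula from where it was at the start of the episode above 0.025 m or angle between any of bowl, jar, infuser's own z axis and vertical above 0.4 rad).
It also fails if it takes over 48 s, if anything falls off the work surface, if the arm or the gripper's body presses on something with over 40 N, if the wrist force passes 120 N, or if a joint passes its speed limit or range.

ROBOT

A 7-joint arm with a two-finger parallel gripper is mounted at the origin on the work surface. World frame = base frame: x ahead of the robot, y to its left, z up, the work surface at z = 0. Lengths are in m, angles in rad, forces in N, time in s.
With the tool pointing down it reaches from about 0.425 to 0.8 m from the base axis. Payload 8.3 kg.
Tool frame: the origin (TCP) lies midway between the tips of the shut fingers; the grasp point (between the pads) lies 19 mm behind it; z points along the fingers, y is the line along which they close (so a half turn about z gives the same grasp; the last joint's range is limited). The gripper opens to 85 mm and grips with 20 to 120 N. Pads are 22 mm wide; open, the fingers measure 114 mm over their backs; the gripper's body (76 mm by 85 mm) begins 54 mm behind the grasp point. The pads swing forward as they close: fully open they stand 13 mm farther back than shut.
Start: joints at [1.208, 0.383, 0.016, 1.37, -0.006, 1.388, -0.046], TCP at [0.185, -0.597, 0.231] pointing down, gripper open.
Joint ranges: [-2.95, 2.95], [-0.25, 2.06], [-1.52, 1.56], [0.18, 2.33], [-1.44, 4.58], [0.02, 2.06], [-3.01, 3.01]. Speed limits (rad/s): [2.39, 2.39, 3.01, 3.01, 3.14, 3.14, 3.14].

INTERFACE

Orientations are given as [roll, pitch, yaw] about the fixed x, y, z axes, in that order (R = Rz(yaw) Ry(pitch) Rx(roll)).
In Python, from station import monitor, vision, ticket, finder gives the robot as it stands.
- The arm moves only by the tool step_arm, never from a script. Its argument "targets" is a list that holds one entry, the list of rows, each a list of 5 numbers: the opening, from 0 (shut) to 1 (fully open), then the shift along the tool's x, y, z in cm, then the turn about the tool's z in rad. A call has 1 to 12 rows; each row is the pose to reach, as a shift and turn from the pose commanded when the call began, along the tool's axes at that moment; what a row does not reach only later rows make up. A row lasts 1/10 s, in which the tool goes at most 50 mm and 8.59 degrees, less where a joint would pass 70% of its speed; a pose out of reach is approached as far as the arm can. A call with a gripper value outside its range is refused whole. The fingers move at their own pace and stop on an object; "squeeze" is the grip in N (left out, the last holds). Time passes only in rows, so rows that repeat a pose let the fingers close. It gives the time, the measured TCP pose, the force, the opening and the grip force at its end, in the units of the state.
- monitor.get_obs(): the state, without advancing time (a new reading comes with each control period).
- vision.camera(name): name is "scene" or "top" or "wrist"; returns the picture (400x640x3 uint8, red, green, blue); there is no depth.
- vision.get_calibration(name): a dict with "camera_matrix" (3x3 intrinsics, pixels), "D" ([k1, k2, p1, p2, k3] as OpenCV has them; the pictures are not rectified), "rvec" (rotation vector, rad) and "tvec" (3), from world to camera coordinates, as OpenCV has them. Camera axes: x right, y down, z forward; pixel columns grow to the right and rows downward; lengths in m; the calibration is good to about 2 mm. A picture is of the moment at which its call begins: read the wrist's pose just before it. get_calibration takes no time and is no camera call; for the wrist camera it gives the pose at the moment of the call.
- ticket.finish_job(): hands the job in; it is judged then, once.
Trained networks look in the newest picture that a camera, given by its name, has taken for a name from the list of things; names that differ only in an ending like _2 or _b are one class to them, and where a whole thing is asked for, a point or a joint stands for the part that bears it (a point fixed in the world has none). Each returns a list of dicts, best first, with "conf" (0 to 1); they miss things now and then, are a little off and sometimes report something else, mostly with a low value. They report only what shows in the picture. A call takes as long as a camera call.
- finder.silhouettes(camera, name): "mask" (400x640 bool, what is visible of it) and "rect" ([left, top, right, bottom] in pixels, round what is visible of it).
The state is a dict: "time": time; "joint_positions": joint angles; "dq": joint speeds; "effort": joint torques, N m; "eef_pos": TCP position; "ee_rot": TCP orientation; "wrist_force": force on the tool from outside, world axes, zero at the start; "torque": the same for the moment, N m; "width": finger opening in m; "grasp_force": force on a finger pad.
Only numpy, scipy, OpenCV 4.12 (cv2) and the standard library are available. Lean on these libraries where they do the work, as an engineer would, in place of code of your own. Each camera call takes 0.05 s, during which the arm holds its last target. There are 200 camera calls.

## Working session

There is one attempt and no reset: what is moved stays moved. The work goes in short steps, Python scripts to look and compute and a tool call to move; the robot and the scene stay as the last step left them, time stands still between calls to the robot, and variables do not carry over. Pictures are saved under pics/ and viewed, at most 10 in all, crops included, and the job is handed in when it is done.

Besides the shell and the picture viewer there is one more tool, called after "Emit:" by a JSON object that holds its "op" and its "data". step_arm: Moves the arm, as the interface text tells. Its arguments: {"type":"object","properties":{"targets":{"type":"array"},"squeeze":{"type":"number"}},"required":["targets"]}

```bash
mkdir -p pics
python3 - <<'E'
from station import monitor, vision, finder
import cv2,numpy as np
o=monitor.get_obs()
for k in("time","eef_pos","ee_rot","width","wrist_force"):print(k,o[k])
ims=[]
for c in("top","scene"):
    im=vision.camera(c); ims.append(im)
    cv2.imwrite(f"pics/{c}0.png",im[:,:,::-1])
    for n in("box","lid","bowl","jar","infuser","spatula","catch"):
        r=finder.silhouettes(c,n)
        print(c,n,[(round(d["conf"],2),np.round(d["rect"]).tolist()) for d in r[:2]])
    k=vision.get_calibration(c);print(k)
E
```

```text
time 0.0
eef_pos [ 0.18445709 -0.59664094  0.23025218]
ee_rot [-3.13962001e+00  2.74036772e-05  2.99842011e-01]
width 0.0856801083103596
wrist_force [-0.67725827  0.4220919   0.48857387]
top box [(0.76, [264.0, 142.0, 430.0, 268.0])]
top lid [(0.8, [266.0, 142.0, 426.0, 212.0]), (0.69, [184.0, 202.0, 241.0, 258.0])]
top bowl []
top jar [(0.63, [454.0, 172.0, 498.0, 205.0])]
top infuser [(0.68, [278.0, 280.0, 302.0, 296.0])]
top spatula [(0.9, [345.0, 271.0, 435.0, 301.0]), (0.7, [266.0, 142.0, 426.0, 212.0])]
top catch [(0.59, [366.0, 222.0, 390.0, 248.0]), (0.45, [280.0, 278.0, 300.0, 298.0])]
{'camera_matrix': array([[397.99079937,   0.        , 324.18428868],
       [  0.        , 397.99079937, 201.83689678],
       [  0.        ,   0.        ,   1.        ]]), 'D': array([-0.0780729,  0.       ,  0.       ,  0.       ,  0.       ]), 'rvec': array([ 2.11942223, -2.14502458,  0.17604059]), 'tvec': array([0.03795518, 0.57229842, 0.83963079])}
scene box [(0.63, [250.0, 119.0, 391.0, 261.0])]
scene lid [(0.78, [255.0, 136.0, 355.0, 246.0])]
scene bowl [(0.89, [365.0, 241.0, 416.0, 286.0])]
scene jar [(0.76, [252.0, 102.0, 275.0, 138.0])]
scene infuser [(0.49, [387.0, 185.0, 407.0, 208.0])]
scene spatula [(0.97, [338.0, 122.0, 376.0, 169.0])]
scene catch [(0.65, [316.0, 141.0, 340.0, 159.0])]
{'camera_matrix': array([[380.6549283 ,   0.        , 318.2489115 ],
       [  0.        , 380.6549283 , 196.38865312],
       [  0.        ,   0.        ,   1.        ]]), 'D': array([-0.05406775,  0.        ,  0.        ,  0.        ,  0.        ]), 'rvec': array([ 0.72929852,  2.79744886, -0.767681  ]), 'tvec': array([ 0.49627841, -0.22951127,  1.2633122 ])}
```

View pics/top0.png

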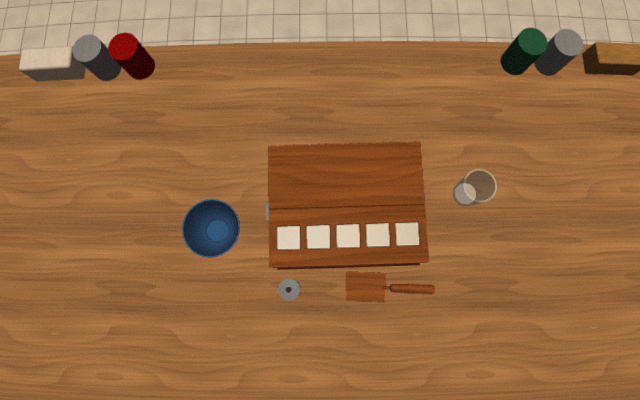

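View pics/scene0.png

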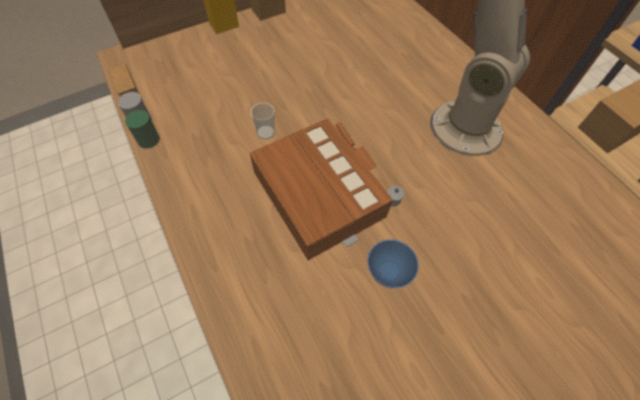

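The top view shows the box at about (265–428, 142–268). Its five white tiles are centred near (288,238), (318,237), (348,236), (378,235) and (407,234). The bowl is left at (211,228), the jar right at (478,187), and the infuser (289,289) and spatula (390,288) are in front. The scene view agrees with this.

```bash
cat > h.py <<'E'
import cv2,numpy as np
from scipy.spatial.transform import Rotation as R
def unproj(k,uv,z):
    n=cv2.undistortPoints(np.float64(uv).reshape(-1,1,2),k["camera_matrix"],k["D"])[:,0]
    r=cv2.Rodrigues(k["rvec"])[0]; c=-r.T@k["tvec"]
    d=np.c_[n,np.ones(len(n))]@r
    return c+d*((z-c[2])/d[:,2])[:,None]
def tiles(im,lo=(200,120),hi=(450,300),amin=100):
    m=(im.min(2)>165).astype(np.uint8)
    _,_,s,c=cv2.connectedComponentsWithStats(m)
    return np.array([c[i] for i in range(1,len(s)) if amin<s[i,4]<1500 and lo[0]<c[i,0]<hi[0] and lo[1]<c[i,1]<hi[1]])
def toolshift(o,p): return R.from_euler("xyz",o["ee_rot"]).inv().apply(np.array(p)-o["eef_pos"])*100
E
python3 - <<'E'
from h import *
from station import monitor,vision
o=monitor.get_obs()
for c in("top","scene"):
    im=cv2.imread(f"pics/{c}0.png");k=vision.get_calibration(c)
    t=tiles(im,amin=60); p=unproj(k,t,.098); print(c,np.c_[t,p].round(3)); 
    p=p[np.argsort(p[:,1])];q=p[-1]-p[0];print("len",np.linalg.norm(q),"yaw",np.arctan2(-q[0],q[1]))
    if c=="top":
        for n,uv,z in(("infuser",(289,290),.06),("bowl",(211,228),.06),("spat",(390,288),.01),("jar",(480,185),.1)):print(n,unproj(k,[uv],z).round(3))
for x in p: print(toolshift(o,x).round(2))
E
```

```text
top [[ 4.06769e+02  2.33954e+02  4.94000e-01 -1.40000e-01  9.80000e-02]
 [ 3.47596e+02  2.35807e+02  4.92000e-01 -1.70000e-02  9.80000e-02]
 [ 3.77431e+02  2.34949e+02  4.93000e-01 -7.90000e-02  9.80000e-02]
 [ 2.88257e+02  2.37746e+02  4.90000e-01  1.06000e-01  9.80000e-02]
 [ 3.17834e+02  2.36646e+02  4.91000e-01  4.50000e-02  9.80000e-02]]
len 0.2466322242605107 yaw 0.019199720759601472
infuser [[0.381 0.108 0.06 ]]
bowl [[0.516 0.28  0.06 ]]
spat [[ 0.38  -0.115  0.01 ]]
jar [[ 0.596 -0.302  0.1  ]]Traceback (most recent call last):
  File "<stdin>", line 6, in <module>
  File "h.py", line 4, in unproj
    n=cv2.undistortPoints(np.float64(uv).reshape(-1,1,2),k["camera_matrix"],k["D"])[:,0]
      ~~~~~~~~~~~~~~~~~~~^^^^^^^^^^^^^^^^^^^^^^^^^^^^^^^^^^^^^^^^^^^^^^^^^^^^^^^^^^
cv2.error: OpenCV(4.12.0) /io/opencv/modules/calib3d/src/undistort.dispatch.cpp:347: error: (-215:Assertion failed) CV_IS_MAT(_src) && CV_IS_MAT(_dst) && (_src->rows == 1 || _src->cols == 1) && (_dst->rows == 1 || _dst->cols == 1) && _src->cols + _src->rows - 1 == _dst->rows + _dst->cols - 1 && (CV_MAT_TYPE(_src->type) == CV_32FC2 || CV_MAT_TYPE(_src->type) == CV_64FC2) && (CV_MAT_TYPE(_dst->type) == CV_32FC2 || CV_MAT_TYPE(_dst->type) == CV_64FC2) in function 'cvUndistortPointsInternal'
```

Emit:
{"op": "step_arm", "data": {"targets": [[[0,4,-3.3,0,0.1],[0,8,-6.6,0,0.2],[0,12,-9.9,0,0.28],[0,16,-13.1,0,0.28],[0,20,-16.4,0,0.28],[0,24,-19.7,0,0.28],[0,28,-23,0,0.28],[0,32,-26.2,0,0.28],[0,36,-29.5,0,0.28],[0,39.5,-32.4,0,0.28],[0,42.3,-34.7,0,0.28],[0,42.3,-34.7,0,0.28]]], "squeeze": 40}}

```text
time: 2.0
eef_pos: [0.4893, -0.133, 0.2317]
ee_rot: [-3.139, -0.002, 0.031]
wrist_force: [0.2, 0.4, 0.3]
width: 0.0002
grasp_force: 0.0
```

Emit:
{"op": "step_arm", "data": {"targets": [[[0,-0.3,0.7,4,0.01],[0,-0.3,0.7,8,0.01],[0,-0.3,0.7,11.5,0.01],[0,-0.3,0.7,12.5,0.01],[0,-0.3,0.7,12.9,0.01],[0,-0.3,0.7,13.1,0.01],[0,-0.3,0.7,13.3,0.01],[0,-0.3,0.7,13.4,0.01],[0,-0.3,0.7,13.5,0.01],[0,-0.3,0.7,13.5,0.01]]]}}

```text
time: 3.0
eef_pos: [0.4842, -0.148, 0.0981]
ee_rot: [3.141, -0.002, 0.01]
wrist_force: [-2.5, 0.6, 9.6]
width: 0.0
grasp_force: 4.7
```

Emit:
{"op": "step_arm", "data": {"targets": [[[0,0,0,-1.5,0],[0,0.2,-3,-1.5,0],[0,0.4,-6.9,-1.5,0],[0,0.4,-6.9,-1.2,0],[0,0.4,-6.9,-0.6,0],[0,0.4,-6.9,-0.3,0],[0,0.4,-6.9,-0.1,0],[0,0.4,-6.9,0,0],[0,0.4,-6.9,0.1,0],[0,0.4,-6.9,0.1,0]]]}}

```text
time: 4.0
eef_pos: [0.4867, -0.0794, 0.0953]
ee_rot: [3.141, -0.0, 0.009]
wrist_force: [-0.4, -1.2, 1.5]
width: -0.0001
grasp_force: 0.5
```

The second tile gives: it moved 2.7 mm at 1.5 N. I'll press it right in, then draw back.

Emit:
{"op": "step_arm", "data": {"targets": [[[0,0,0,0.15,0],[0,0,0,0.3,0],[0,0,0,0.4,0],[0,0,0,0.45,0],[0,0,0,0.45,0],[0,0,0,0.45,0]]]}}

```text
time: 4.6
eef_pos: [0.487, -0.0788, 0.0911]
ee_rot: [3.141, -0.001, 0.01]
wrist_force: [-0.6, -2.9, 4.3]
width: -0.0002
grasp_force: 2.5
```

Emit:
{"op": "step_arm", "data": {"targets": [[[0,0,0,-1,0],[0,-0.5,0,-3,0],[0,-2,0,-6,0],[0,-4,0,-10,0],[0,-5,0,-13,0],[0,-5,0,-15,0],[0,-5,0,-15,0],[0,-5,0,-15,0],[0,-5,0,-15,0],[0,-5,0,-15,0],[0,-5,0,-15,0],[0,-5,0,-15,0]]]}}

```text
time: 5.8
eef_pos: [0.4365, -0.079, 0.2403]
ee_rot: [-3.141, 0.001, 0.01]
wrist_force: [0.1, -0.8, 0.1]
width: 0.0004
grasp_force: 0.0
```

Emit:
{"op": "step_arm", "data": {"targets": [[[0,0,0,0,0],[0,0,0,0,0],[0,0,0,0,0],[0,0,0,0,0],[0,0,0,0,0],[0,0,0,0,0],[0,0,0,0,0],[0,0,0,0,0],[0,0,0,0,0],[0,0,0,0,0],[0,0,0,0,0],[0,0,0,0,0]]]}}

```text
time: 7.0
eef_pos: [0.4367, -0.0791, 0.2408]
ee_rot: [-3.141, 0.0, 0.01]
wrist_force: [-0.4, 0.3, -0.4]
width: -0.0001
grasp_force: 0.0
```

Run:
```python
from station import vision
import cv2
cv2.imwrite("pics/scene1.png",vision.camera("scene")[:,:,::-1])
```

```text
(no output)
```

View pics/scene1.png

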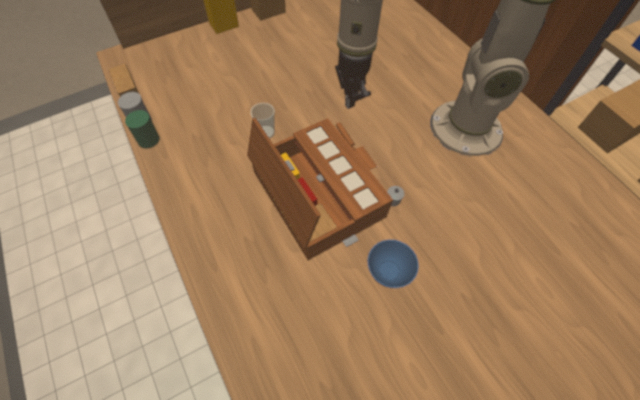

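The lid stands open at (250–318, 120–250) with the refills visible inside. The bowl, jar, infuser and spatula are in their original places, and the gripper is clear at (352,85). I'll let the lid settle briefly, then hand in.

Emit:
{"op": "step_arm", "data": {"targets": [[[0,0,0,0,0],[0,0,0,0,0],[0,0,0,0,0],[0,0,0,0,0],[0,0,0,0,0],[0,0,0,0,0],[0,0,0,0,0],[0,0,0,0,0],[0,0,0,0,0],[0,0,0,0,0],[0,0,0,0,0],[0,0,0,0,0]]]}}

```text
time: 8.25
eef_pos: [0.4367, -0.0792, 0.2408]
ee_rot: [-3.142, -0.0, 0.01]
wrist_force: [0.2, 0.5, 0.5]
width: 0.0
grasp_force: 0.0
```

```bash
python3 -c "
from station import ticket
print(ticket.finish_job())"
```

```text
the job is handed in; nothing more can be done
None
```

The catch was the second tile from the robot's right; I pressed it right in, the lid sprang open and stands open, no bystander was visibly moved, and the job is handed in (no verdict was returned).

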